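Hang the board sample and hold the spring clip gaping over its edge

ROBOT

A 6-joint arm with a two-finger parallel gripper is mounted at the origin on the work surface. World frame = base frame: x ahead of the robot, y to its left, z up, the work surface at z = 0. Lengths are in m, angles in rad, forces in N, time in s.
With the tool pointing down it reaches from about 0.25 to 0.775 m from the base axis. Payload 4 kg.
Tool frame: the origin (TCP) lies between the finger pads; the fingertips stand 14 mm ahead of it and the grasp point (between the pads) lies 5 mm behind it (robot.tips_ahead is the distance from the TCP to the fingertips, in m); z points along the fingers, y is the direction in which the jaws open and shut (so a half turn about z gives the same grasp; the last joint's range is limited). The gripper opens to 94 mm and grips with 3 to 60 N. Pads are 16 mm wide; open, the fingers measure 119 mm over their backs; the gripper's body (75 mm by 177 mm) begins 78 mm behind the grasp point.
Start: joints at [-1.254, 0.087, 1.371, -0, 1.684, -0.103], TCP at [0.224, -0.502, 0.22] pointing down, gripper open.
Joint ranges: [-3.1, 3.1], [-0.76, 2.03], [0.27, 2.55], [-1.08, 4.22], [0.17, 2.65], [-2.57, 2.57]. Speed limits (rad/s): [2.79, 2.79, 3.14, 3.14, 3.14, 3.14].

INTERFACE

Orientations are given as [roll, pitch, yaw] about the fixed x, y, z axes, in that order (R = Rz(yaw) Ry(pitch) Rx(roll)).
In Python, from bench import robot, optics, job gives the robot as it stands.
- The arm moves only by the tool apply_moves, never from a script. Its argument "moves" is a list of rows, each a list of 3 entries, a list of its own where there are three numbers: the shift along the tool's x, y, z in cm, then the turn, a rotation vector about the tool's x, y, z in rad, then the opening, from 0 (shut) to 1 (fully open). In form: [[[tx, ty, tz], [rx, ry, rz], grip], ...]. A call has exactly 10 rows; each row is the pose to reach, as a shift and turn from the pose commanded when the call began, along the tool's axes at that moment; what a row does not reach only later rows make up. A row lasts 1/12 s, in which the tool goes at most 41.7 mm and 7.16 degrees, less where a joint would pass 70% of its speed; a pose out of reach is approached as far as the arm can. A call with a gripper value outside its range is refused whole. The fingers move at their own pace and stop on an object; the grip force is fixed at half the most. Time passes only in rows, so rows that repeat a pose let the fingers close, or fill a call up. It gives the time, the measured TCP pose, the force and the opening at its end, in the units of the state.
- robot.get_obs(): the state, without advancing time (a new reading comes with each control period).
- optics.snapshot(name): name is "side" or "top" or "wrist"; returns the picture (384x512x3 uint8, red, green, blue); there is no depth.
- optics.get_calibration(name): a dict with "fx", "fy", "cx", "cy" (pixels), "rvec" (rotation vector, rad) and "tvec" (3), from world to camera coordinates, as OpenCV has them. Camera axes: x right, y down, z forward; pixel columns grow to the right and rows downward; lengths in m; the calibration is good to about 2 mm. A picture is of the moment at which its call begins: read the wrist's pose just before it. get_calibration takes no time and is no camera call; for the wrist camera it gives the pose at the moment of the call.
- job.close_job(): hands the job in, once; it reports no verdict.
The state is a dict: "time": time; "joint_positions": joint angles; "qvel": joint speeds; "joint_torque": joint torques, N m; "tool_pos": TCP position; "ee_rot": TCP orientation; "wrist_force": force on the tool from outside, world axes, zero at the start; "wrist_torque": the same for the moment, N m; "width": finger opening in m.
Only numpy, scipy, OpenCV 4.12 (cv2) and the standard library are available. Lean on these libraries where they do the work, as an engineer would, in place of code of your own. Each camera call takes 0.05 s, during which the arm holds its last target.

TASK

Lift the standing board sample and lay its steel axle into the two V-notched posts, so that it rests level with the sample hanging upright, and let go of it. Then squeeze the spring clip wide open, lift it off its parking tongue, and bring it down over the middle of the sample's top edge, with one open jaw on each side of the board and touching neither face. Finish while still holding the clip like that, squeezed wide open; leave the two steel weights and the white tile where they are.

Things in the scene. Friction and masses are not known exactly. Their poses are not given: they have to be found in the camera images.
- hanger: the board sample assembly (brown corrugated board on a steel foot, with a steel axle), loose, about 0.4 kg; its origin is the centre of the foot's underside. Board: 8 mm thick along x, 70 mm wide along y, 110 mm above the foot's underside at its top edge; foot: 46 mm along x, 70 mm along y, 12 mm high; z up. It starts standing on its foot on the table. It is stiff and can be gripped across the 8 mm thickness, above the axle.
- hanger_mid (a point): centre of the board sample assembly, half-way up (55 mm above the foot's underside), on the axis of its steel axle; the axle is 10 mm thick, 150 mm long along y (40 mm sticks out beyond each side edge of the board); x is across the board's thickness, z up.
- board_top (a point): middle of the board's straight top edge, 55 mm above hanger_mid, same axes.
- cradle: fixed cradle: grey base plate 70 (x) x 136 (y) x 10 mm with two aluminium V-notched posts, centred 58 mm to either side along y, each 14 mm thick along y; origin at the centre of its underside, on the table; top of the posts 94 mm above the table. Its place and yaw vary.
- cradle_seat (a point): the point half-way between the two V notches where the centre of the axle lies when it is seated (80 mm above the table); y runs from notch to notch, along the seated axle; the V is 90 degrees, 42 mm wide at the top, opens upwards, across x. A hanging sample's foot clears the base plate by 15 mm.
- stand: fixed grey parking block, 70 (x) x 90 (y) x 40 mm high, origin at the centre of its underside; on its top an upright aluminium tongue 6 mm thick (x), 44 mm long (y), 16 mm high, which the clip bites at the start.
- clip: the spring clip (steel, like a broad clothes-peg, 0.065 kg), 24 mm wide along y; same origin and axes as clip_mid, fixed to one half, so they lean by half the opening angle. Squeezed to the stop, the handle plates stand upright and parallel, 18 mm over both, their tops 45 mm above the pivot, the jaw tips 42 mm below it.
- clip_mid (a point): the clip's centre and pivot, 85 mm above the table when parked: jaws down on the block, tips 45 mm below the pivot, handles up. Two flat handle plates, 4 mm thick, white plastic ends, spread upwards like a V from the pivot to 43 mm above it, 48 mm over both at the top. Squeezing their upper ends together along x spreads the jaws along x.
- clip_tip_a (a point): inner face of one jaw's tip, at the jaw's lower end.
- clip_tip_b (a point): inner face of the other jaw's tip, at the jaw's lower end.
- clip_jaw (a joint): opening angle between the clip's halves, rad: 0 as parked (tips 6 mm apart), about -0.13 shut, 0.65 at the stop (tips about 34 mm apart); 0.4 is 24 mm apart. The spring closes it: squeezed near the handles' ends it takes about 4 N to begin and 14 N to hold fully open; 25 N presses it firmly to the stop.
- weight_a_center (a point): steel weight, bystander, 52 mm across, 24 mm high.
- weight_b_center (a point): steel weight, bystander, 40 mm across, 30 mm high.
- tile: white reference tile, bystander, lying flat, 45 x 75 x 9 mm.
Things that resemble listed ones, but are neither listed nor needed, are in the scene too. Leave any black, brown or pink look-alike of the clip alone.

How it is judged:
On the way, in this order (a step that is already met when the one before it is completed fails the run):
1. the board sample's axle rests level in both V notches, let go (x of hanger_mid in the frame of cradle_seat between -0.005 and 0.005 m and y of hanger_mid in the frame of cradle_seat between -0.014 and 0.014 m and z of hanger_mid in the frame of cradle_seat between -0.005 and 0.005 m and angle between the y axis of hanger_mid and the y axis of cradle_seat, either way round below 0.08 rad and angle between hanger_mid's own z axis and vertical below 0.17 rad and contact force between hanger and the fingers below 0.1 N), for 0.3 s.
2. the clip is spread open and lifted clear of its parking block (value of joint clip_jaw above 0.3 rad and height (world z) of clip_mid above 0.11 m and contact force between clip and stand below 0.05 N and contact force between clip and the fingers above 2 N), for 0.2 s.
At the end, for the whole second after the job is handed in: Axle in both notches (5 mm across and in height, 14 mm along), board upright within 0.17 rad, still, untouched. Clip held by the fingers, open over 0.4 rad, touching neither board nor cradle; tips 5 mm or more below the top edge, one each side over 6 mm from mid-plane, within 25 mm of its middle (all of step 1 and linear speed of hanger below 0.02 m/s and value of joint clip_jaw above 0.4 rad and ((x of clip_tip_a in the frame of board_top above 0.006 m and x of clip_tip_b in the frame of board_top below -0.006 m) or (x of clip_tip_b in the frame of board_top above 0.006 m and x of clip_tip_a in the frame of board_top below -0.006 m)) and z of each of clip_tip_a, clip_tip_b in the frame of board_top below -0.005 m and y of clip_tip_a in the frame of board_top between -0.025 and 0.025 m and y of clip_tip_b in the frame of board_top between -0.025 and 0.025 m and contact force between clip and the fingers above 2 N and contact force between clip and hanger below 0.2 N and contact force between clip and cradle below 0.2 N and linear speed of clip below 0.03 m/s); the arm keeps its last pose, push and grip.
It fails at once if a weight or the white tile was moved by more than 20 mm (distance of any of weight_a_center, weight_b_center, tile from where it was at the start of the episode above 0.02 m).
It also fails if it takes over 58 s, if anything falls off the work surface, if the arm or the gripper's body presses on something with over 40 N, if the wrist force passes 120 N, or if a joint passes its speed limit or range.

## Working session

There is one attempt and no reset: what is moved stays moved. The work goes in short steps, Python scripts to look and compute and a tool call to move; the robot and the scene stay as the last step left them, time stands still between calls to the robot, and variables do not carry over. Pictures are saved under pics/ and viewed, and the job is handed in when it is done.

Besides the shell and the picture viewer there is one more tool, called after "Emit:" in YAML: its name, and indented under it one key for each argument. apply_moves: Moves the arm, as the interface text tells. Its arguments: {"type":"object","properties":{"moves":{"type":"array"}},"required":["moves"]}

```bash
ls; mkdir -p pics; python3 - <<'E'
from bench import robot, optics, job
import cv2,numpy as np
print(robot.get_obs())
for n in ("side","top","wrist"):
    c=optics.get_calibration(n); print(n,c)
    cv2.imwrite(f"pics/{n}0.png",cv2.cvtColor(np.asarray(optics.snapshot(n)),cv2.COLOR_RGB2BGR))
E
```

```text
pics
{'time': 0.0, 'joint_positions': array([-1.25410873e+00,  8.79504249e-02,  1.37222198e+00, -1.20764553e-05,
        1.68359548e+00, -1.03151449e-01]), 'qvel': array([ 4.52464256e-05, -1.83489466e-03,  5.70623408e-04, -1.58026375e-03,
       -1.18298177e-04,  8.04464269e-04]), 'joint_torque': array([-4.79498340e-04, -3.40189505e+01, -3.02425396e+01,  7.17623066e-02,
        3.29757901e-02, -1.62335991e-04]), 'tool_pos': array([ 0.2239943 , -0.50176383,  0.21832302]), 'ee_rot': array([-3.13942775e+00, -2.12040921e-04,  4.19837473e-01]), 'wrist_force': array([ 0.00745756, -0.86371137,  0.21279484]), 'wrist_torque': array([ 0.01834015, -0.00713932,  0.02256757]), 'width': 0.0942395122872792}
side {'fx': 349.11034230038257, 'fy': 349.11034230038257, 'cx': 254.4691999918995, 'cy': 195.78998942859118, 'rvec': array([ 0.21257895, -2.85663223,  1.19562066]), 'tvec': array([0.54268224, 0.10521835, 0.95441846])}
top {'fx': 401.7953362980345, 'fy': 401.7953362980345, 'cx': 257.0007206303979, 'cy': 188.475679392525, 'rvec': array([ 2.21416955, -2.15135258,  0.08876878]), 'tvec': array([0.04222238, 0.5497132 , 1.02095075])}
wrist {'fx': 333.33824000442553, 'fy': 333.33824000442553, 'cx': 256.50237900758685, 'cy': 194.96964596466555, 'rvec': array([-2.45427162,  1.59239292,  0.20236821]), 'tvec': array([-0.54828578, -0.02737555,  0.39027084])}
```

View pics/side0.png

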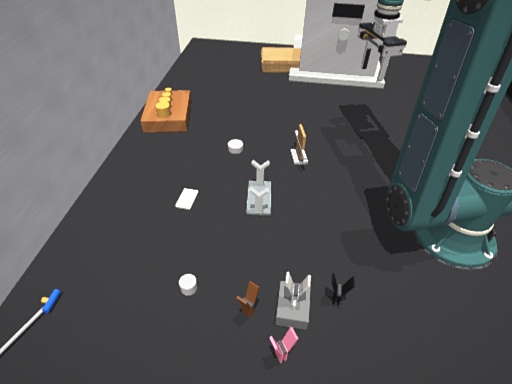

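View pics/top0.png

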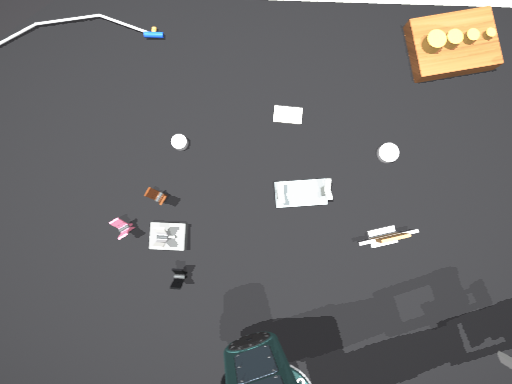

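View pics/wrist0.png

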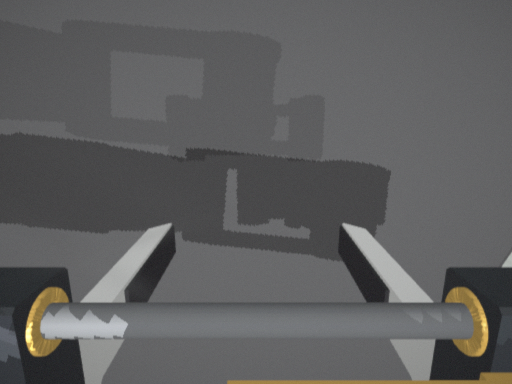

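The side and top views show the hanger at top (390,237) and side (300,150), and the cradle at top (303,193) and side (259,190). The stand with the clip is at top (167,236) and side (295,295). The tile is at (288,114) and the weights are at (388,153) and (180,142) in the top view. The wrist view sees only the table. I'll enlarge these regions.

```bash
cat > h.py <<'E'
import numpy as np, cv2
from scipy.spatial.transform import Rotation as R
from bench import robot, optics, job
def snap(n,name=None):
    c=optics.get_calibration(n)
    im=cv2.cvtColor(np.asarray(optics.snapshot(n)),cv2.COLOR_RGB2BGR)
    if name: cv2.imwrite(f"pics/{name}.png",im)
    return im,c
def K(c): return np.array([[c['fx'],0,c['cx']],[0,c['fy'],c['cy']],[0,0,1.]])
def ray(c,uv):
    Rm=cv2.Rodrigues(c['rvec'])[0]
    o=-Rm.T@c['tvec']; d=Rm.T@np.array([(uv[0]-c['cx'])/c['fx'],(uv[1]-c['cy'])/c['fy'],1.]); return o,d/np.linalg.norm(d)
def onz(c,uv,z):
    o,d=ray(c,uv); return o+d*(z-o[2])/d[2]
def tri(c1,u1,c2,u2):
    o1,d1=ray(c1,u1);o2,d2=ray(c2,u2)
    s=np.linalg.lstsq(np.c_[d1,-d2],o2-o1,rcond=None)[0]
    a=o1+s[0]*d1;b=o2+s[1]*d2; return (a+b)/2,np.linalg.norm(a-b)
def proj(c,p): return cv2.projectPoints(np.atleast_2d(np.array(p,float)),c['rvec'],c['tvec'],K(c),None)[0].reshape(-1,2)
def tool():
    o=robot.get_obs(); return np.array(o['tool_pos']),R.from_euler('xyz',o['ee_rot'])
def crop(im,x0,y0,x1,y1,s,name): cv2.imwrite(f"pics/{name}.png",cv2.resize(im[y0:y1,x0:x1],None,fx=s,fy=s,interpolation=cv2.INTER_CUBIC))
def togo(p,rot):  # shift cm, rotvec in tool frame to reach pose p,rot
    q,r=tool(); return np.round(r.inv().apply(np.array(p)-q)*100,2), np.round((r.inv()*rot).as_rotvec(),3)
E
python3 - <<'E'
from h import *
t=cv2.imread('pics/top0.png');s=cv2.imread('pics/side0.png')
crop(t,260,160,440,270,4,'tcA');crop(t,100,170,220,300,4,'tcB');crop(s,220,115,330,225,5,'scA');crop(s,225,260,365,365,5,'scB')
E
```

```text
(no output)
```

View pics/tcA.png

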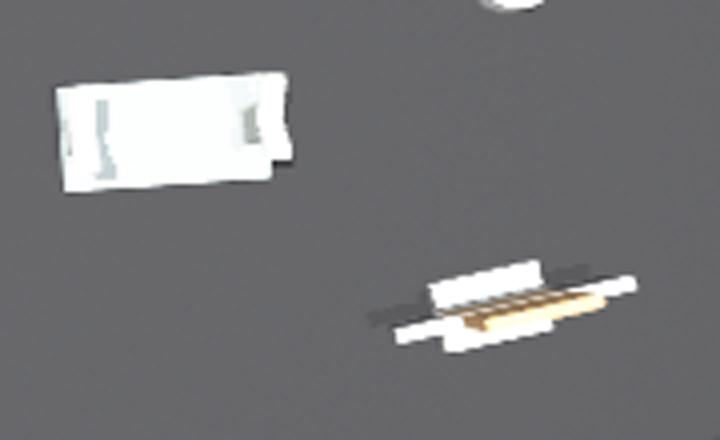

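View pics/tcB.png

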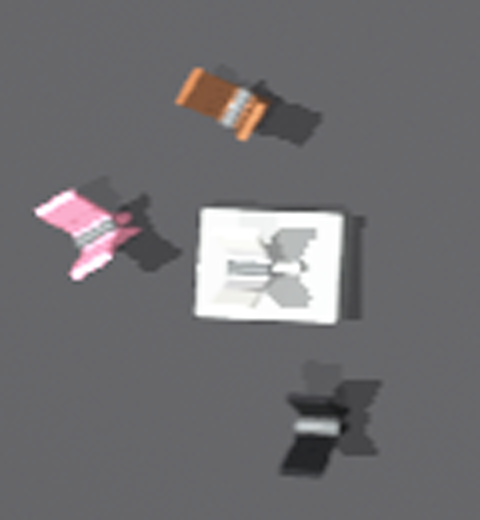

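View pics/scA.png

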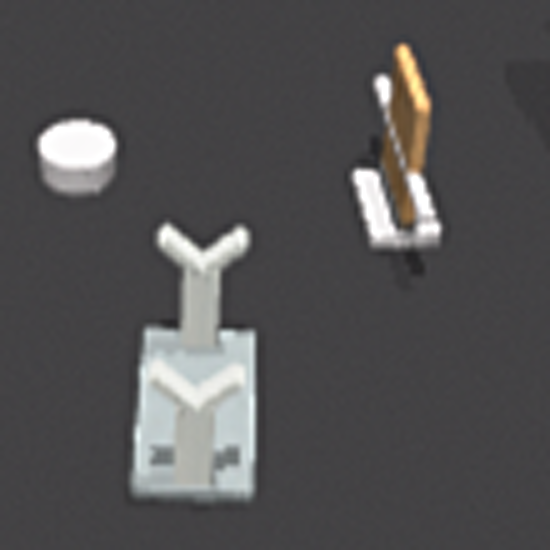

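View pics/scB.png

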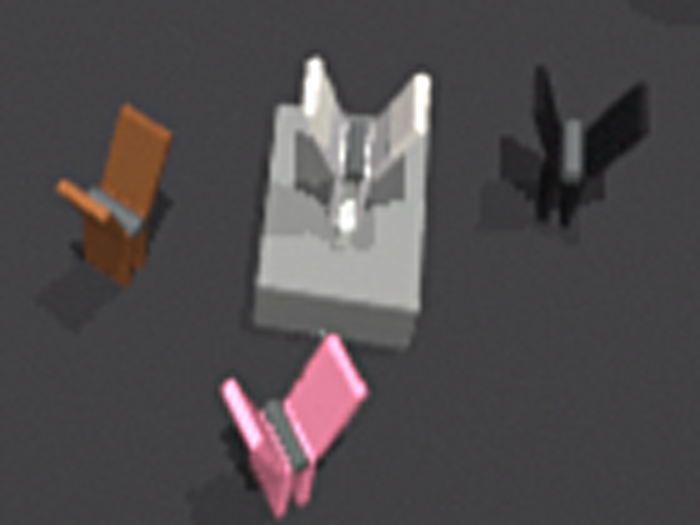

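```bash
python3 - <<'E'
from h import *
t=optics.get_calibration('top');s=optics.get_calibration('side')
A=lambda x,y:(260+x/4,160+y/4)
B=lambda x,y:(100+x/4,170+y/4)
S=lambda x,y:(220+x/5,115+y/5)
SB=lambda x,y:(225+x/5,260+y/5)
a=onz(t,A(398,336),.055);b=onz(t,A(634,285),.055);print('axle',a,b,(a+b)/2,np.linalg.norm(a-b),np.degrees(np.arctan2(*(b-a)[[1,0]])))
a=onz(t,A(482,324),.110);b=onz(t,A(605,301),.110);print('top',a,b,(a+b)/2,np.linalg.norm(a-b),np.degrees(np.arctan2(*(b-a)[[1,0]])))
for n,q in dict(bl=(65,191),tl=(57,88),br=(270,179)).items(): print(n,onz(t,A(*q),.01), onz(t,A(*q),.094))
# V notch points seen in side: bottom of the V ~69mm? use base corners
for q in [(148,328),(257,330),(253,500),(130,496)]: print('side base',onz(s,S(*q),.01))
for q in [(202,208),(342,212),(336,323),(195,317)]: print('stand',onz(t,B(*q),.04))
for q in [(276,103),(430,112),(418,312),(257,290)]: print('stand s',onz(s,SB(*q),.04))
print(onz(s,SB(313,62),.128),onz(s,SB(425,75),.128), onz(s,SB(347,212),.056))
for n,z in dict(tile=(288,114),wa=(388,153),wb=(180,142)).items(): print(n,onz(t,z,.02))
E
```

```text
axle [ 0.41460418 -0.20059583  0.055     ] [ 0.45033804 -0.34755502  0.055     ] [ 0.43247111 -0.27407542  0.055     ] 0.1512412414939202 -76.33346575529359
top [ 0.42586451 -0.2357039   0.11      ] [ 0.44137443 -0.30813512  0.11      ] [ 0.43361947 -0.27191951  0.11      ] 0.0740731981647094 -77.91360216007054
bl [0.5001151  0.00626811 0.01      ] [0.49745161 0.01056939 0.094     ]
tl [0.56752904 0.01320081 0.01      ] [0.55947533 0.01694776 0.094     ]
br [ 0.51181018 -0.12759701  0.01      ] [ 0.50821159 -0.11259226  0.094     ]
side base [ 0.58004402 -0.11583315  0.01      ]
side base [ 0.51317973 -0.1248289   0.01      ]
side base [0.50031503 0.01669697 0.01      ]
side base [0.56892271 0.02452572 0.01      ]
stand [0.45403069 0.32479804 0.04      ]
stand [0.45404052 0.23629625 0.04      ]
stand [0.38444215 0.23711026 0.04      ]
stand [0.38567175 0.32582768 0.04      ]
stand s [0.45547454 0.2411541  0.04      ]
stand s [0.385706   0.23518265 0.04      ]
stand s [0.38817762 0.33129741 0.04      ]
stand s [0.4554313  0.33172631 0.04      ]
[0.44356378 0.27504932 0.128     ] [0.3982682  0.27426548 0.128     ] [0.42120752 0.29931333 0.056     ]
tile [ 0.74764917 -0.01805324  0.02      ]
wa [ 0.65148365 -0.28231992  0.02      ]
wb [0.66460259 0.26312088 0.02      ]
```

```bash
python3 - <<'E'
from h import *
print(togo([.432,-.273,.22],R.from_euler('xyz',[np.pi,0,1.79])))
E
```

```text
(array([ 28.32, -12.43,  -0.12]), array([-1.00e-03, -1.00e-03, -1.37e+00]))
```

Emit:
apply_moves:
  moves:
    - [[2.8,-1.2,0],[0,0,-0.12],1]
    - [[5.6,-2.5,0],[0,0,-0.24],1]
    - [[8.5,-3.7,0],[0,0,-0.36],1]
    - [[11.3,-5,0],[0,0,-0.48],1]
    - [[14.2,-6.2,0],[0,0,-0.6],1]
    - [[17,-7.5,0],[0,0,-0.72],1]
    - [[19.8,-8.7,0],[0,0,-0.84],1]
    - [[22.7,-9.9,0],[0,0,-0.96],1]
    - [[25.5,-11.2,0],[0,0,-1.08],1]
    - [[28.3,-12.4,0],[0,0,-1.2],1]

```text
time: 0.98
tool_pos: [0.4327, -0.2722, 0.2192]
ee_rot: [-3.141, -0.0, 1.626]
wrist_force: [-0.4, -0.7, -1.0]
width: 0.094
```

Emit:
apply_moves:
  moves:
    - [[0,0,0],[0,0,-0.085],1]
    - [[0,0,0],[0,0,-0.17],1]
    - [[0,0,0],[0,0,-0.17],1]
    - [[0,0,0],[0,0,-0.17],1]
    - [[0,0,0],[0,0,-0.17],1]
    - [[0,0,0],[0,0,-0.17],1]
    - [[0,0,0],[0,0,-0.17],1]
    - [[0,0,0],[0,0,-0.17],1]
    - [[0,0,0],[0,0,-0.17],1]
    - [[0,0,0],[0,0,-0.17],1]

```text
time: 1.82
tool_pos: [0.432, -0.2738, 0.2195]
ee_rot: [3.142, 0.0, 1.789]
wrist_force: [1.1, 0.0, -0.3]
width: 0.0939
```

```bash
python3 - <<'E'
from h import *
o=robot.get_obs();print(o['time'],o['tool_pos'],o['ee_rot'],o['joint_positions'])
im,c=snap('wrist','w1')
print(ray(c,(c['cx'],c['cy'])))
E
```

```text
1.8167 [ 0.43195389 -0.2738189   0.21952047] [3.14155140e+00 1.00655770e-04 1.78925422e+00] [-6.75855975e-01  9.80955493e-04  1.46024886e+00 -3.10299669e-05
  1.68025852e+00 -8.94317261e-01]
(array([ 0.41447063, -0.20363297,  0.38507466]), array([ 0.05363131, -0.24237489, -0.96869918]))
```

View pics/w1.png

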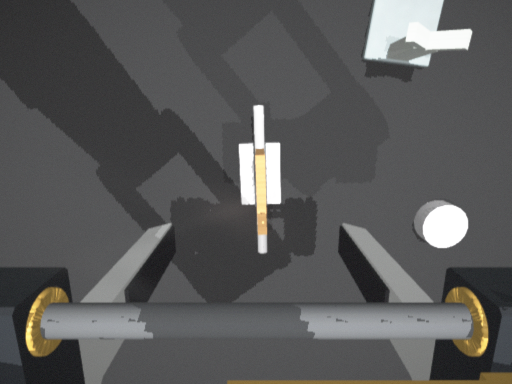

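The wrist view shows the axle ends at (259,106) and (262,252), with the orange board top edge between about (261,153) and (262,213).

```bash
python3 - <<'E'
from h import *
im=cv2.imread('pics/w1.png');c=optics.get_calibration('wrist')
crop(im,210,90,310,260,3.5,'w1c')
hsv=cv2.cvtColor(im,cv2.COLOR_BGR2HSV)
m=cv2.inRange(hsv,(5,80,120),(30,255,255)); m[290:]=0
ys,xs=np.nonzero(m);print(xs.min(),xs.max(),ys.min(),ys.max())
for r in range(145,240,6):
    x=np.nonzero(m[r])[0]; 
    if len(x): print(r,x.min(),x.max())
a=onz(c,(259,107),.055);b=onz(c,(262,251),.055);print(a,b,(a+b)/2,np.linalg.norm(a-b),np.degrees(np.arctan2(*(b-a)[[1,0]])))
q,r=tool();print(r.inv().apply((a+b)/2-q))
E
```

```text
46 467 149 289
151 256 263
157 255 264
163 256 264
169 256 264
175 256 264
181 256 265
187 256 265
193 257 265
199 257 265
205 257 266
211 257 266
217 257 266
223 258 266
229 258 266
[ 0.41627691 -0.20077844  0.055     ] [ 0.45188696 -0.34522898  0.055     ] [ 0.43408193 -0.27300371  0.055     ] 0.14877511204925886 -76.15153358273153
[0.0003432  0.00221237 0.16451711]
```

View pics/w1c.png

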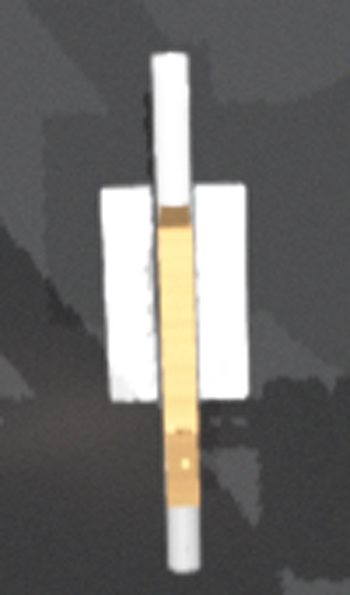

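Emit:
apply_moves:
  moves:
    - [[0,0.2,2],[0,0,-0.023],1]
    - [[0,0.2,5],[0,0,-0.023],1]
    - [[0,0.2,8],[0,0,-0.023],1]
    - [[0,0.2,11],[0,0,-0.023],1]
    - [[0,0.2,13.4],[0,0,-0.023],1]
    - [[0,0.2,13.4],[0,0,-0.023],1]
    - [[0,0.2,13.4],[0,0,-0.023],0.3]
    - [[0,0.2,13.4],[0,0,-0.023],0.15]
    - [[0,0.2,13.4],[0,0,-0.023],0.1]
    - [[0,0.2,13.4],[0,0,-0.023],0]

```text
time: 2.7
tool_pos: [0.4353, -0.2743, 0.0879]
ee_rot: [3.139, 0.004, 1.813]
wrist_force: [-0.6, -0.5, 0.1]
width: 0.0706
```

Emit:
apply_moves:
  moves:
    - [[0,0,0],[0,0,0],0]
    - [[0,0,0],[0,0,0],0]
    - [[0,0,0],[0,0,0],0]
    - [[0,0,0],[0,0,0],0]
    - [[0,0,0],[0,0,0],0]
    - [[0,0,0],[0,0,0],0]
    - [[0,0,-0.5],[0,0,0],0]
    - [[0,0,-1],[0,0,0],0]
    - [[0,0,-2],[0,0,0],0]
    - [[0,0,-3],[0,0,0],0]

```text
time: 3.53
tool_pos: [0.4338, -0.2731, 0.116]
ee_rot: [-3.141, -0.001, 1.813]
wrist_force: [0.4, 0.1, -3.5]
width: 0.0079
```

```bash
python3 - <<'E'
from h import *
o=robot.get_obs();print(o['time'],o['tool_pos'],o['ee_rot'],o['width'],o['wrist_force'])
im,c=snap('wrist','w2');s,_=snap('side');crop(s,220,90,330,225,4,'s2')
E
```

```text
3.5333 [ 0.433762   -0.27308682  0.11601111] [-3.14101406e+00 -5.97113160e-04  1.81276529e+00] 0.007948133633244196 [ 0.41946571  0.06378226 -3.54852815]
```

View pics/w2.png

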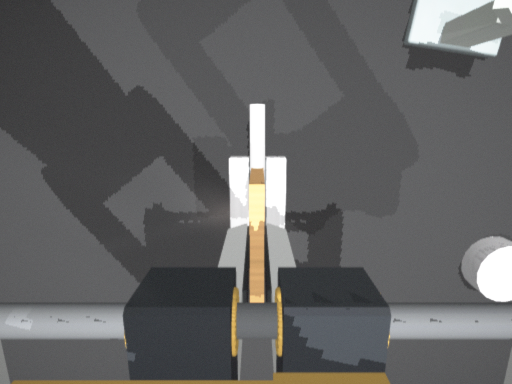

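View pics/s2.png

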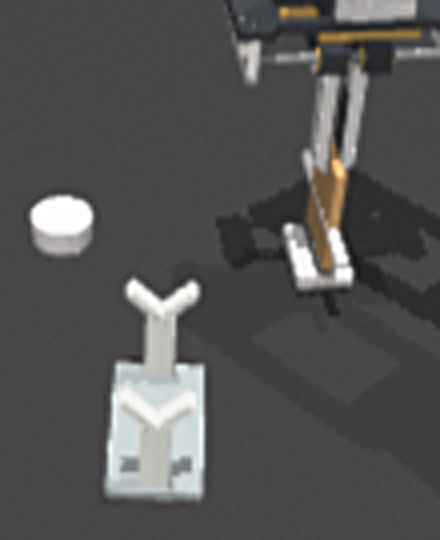

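```bash
python3 - <<'E'
from h import *
print(togo([.541,-.20,.23],R.from_euler('xyz',[np.pi,0,1.66])))
E
```

```text
(array([  4.61,  12.09, -11.2 ]), array([0.003, 0.003, 0.153]))
```

Emit:
apply_moves:
  moves:
    - [[0,0,-2],[0,0,0],0]
    - [[0,0,-5],[0,0,0],0]
    - [[0,1,-8],[0,0,0],0]
    - [[1,3,-11],[0,0,0.03],0]
    - [[2,5.5,-11.2],[0,0,0.07],0]
    - [[3,8,-11.2],[0,0,0.11],0]
    - [[4,10.5,-11.2],[0,0,0.15],0]
    - [[4.6,12.1,-11.2],[0,0,0.15],0]
    - [[4.6,12.1,-11.2],[0,0,0.15],0]
    - [[4.6,12.1,-11.2],[0,0,0.15],0]

```text
time: 4.47
tool_pos: [0.5404, -0.199, 0.2263]
ee_rot: [-3.139, -0.001, 1.664]
wrist_force: [-0.3, -0.8, -4.2]
width: 0.0079
```

```bash
python3 - <<'E'
from h import *
o=robot.get_obs();print(o['time'],o['tool_pos'],o['ee_rot'],o['width'],o['wrist_force'])
im,c=snap('wrist','w3');np.savez('c3.npz',**c)
im=cv2.imread('pics/w3.png');crop(im,150,0,350,260,2.3,'w3c')
E
```

```text
4.4667 [ 0.54041672 -0.19897766  0.22634208] [-3.13917327e+00 -5.81188276e-04  1.66447968e+00] 0.007944265114483684 [-0.31966185 -0.79093853 -4.19787167]
```

View pics/w3.png

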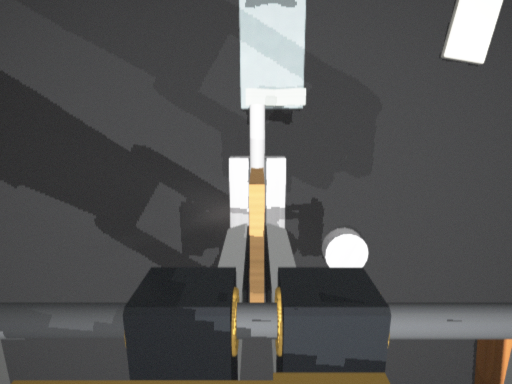

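```bash
python3 - <<'E'
from h import *
print(togo([.47,-.085,.23],R.from_euler('xyz',[np.pi,0,1.66])))
E
```

```text
(array([12.05, -5.91, -0.33]), array([-0.002, -0.   ,  0.003]))
```

Emit:
apply_moves:
  moves:
    - [[0.5,-1.5,0],[0,0,0],0]
    - [[2,-4,0],[0,0,0],0]
    - [[4,-5.9,0],[0,0,0],0]
    - [[6.5,-5.9,0],[0,0,0],0]
    - [[9,-5.9,0],[0,0,0],0]
    - [[11,-5.9,0],[0,0,0],0]
    - [[12,-5.9,0],[0,0,0],0]
    - [[12,-5.9,0],[0,0,0],0]
    - [[12,-5.9,0],[0,0,0],0]
    - [[12,-5.9,0],[0,0,0],0]

```text
time: 5.35
tool_pos: [0.4706, -0.0868, 0.2274]
ee_rot: [-3.141, 0.001, 1.662]
wrist_force: [-0.0, -0.5, -4.0]
width: 0.0079
```

```bash
python3 - <<'E'
from h import *
o=robot.get_obs();print(o['time'],o['tool_pos'],o['ee_rot'],o['width'],o['wrist_force'])
im,c=snap('wrist','w4');np.savez('c4.npz',**c)
crop(im,230,80,390,280,3,'w4c')
E
```

```text
5.35 [ 0.4706451  -0.08676401  0.22744861] [-3.14143525e+00  1.17013050e-03  1.66156721e+00] 0.007878466022822477 [-0.02142632 -0.47981293 -4.03694403]
```

View pics/w4.png

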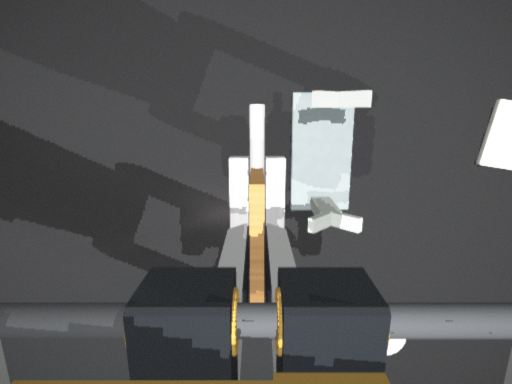

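View pics/w4c.png

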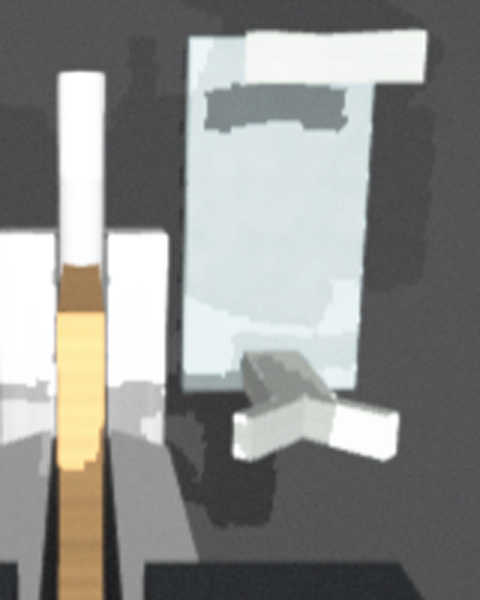

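```bash
python3 - <<'E'
from h import *
c=dict(np.load('c4.npz'))
P=lambda x,y:(230+x/3,80+y/3)
for n,q,z in [('pl UL',(190,37),.01),('pl LL',(183,376),.01),('pl LR',(357,377),.01),('far L',(247,56),.09),('far R',(427,56),.09),('near L',(234,438),.09),('near R',(398,437),.09),('near vtx in',(303,398),.073),('near vtx out',(304,437),.073),('farout L',(247,31),.094),('farout R',(427,31),.094)]:
    print(n,onz(c,P(*q),z).round(4))
# hanger in hand
print('axle far end top',onz(c,(257,104),.2274-.031).round(4))
b1=onz(c,(230+79/3,80+312/3),.2274-.031+.055);b2=onz(c,(230+80/3,80+465/3),.2274-.031+.055);print(b1,b2)
q,r=tool();print(q, r.inv().apply(b1-q),r.inv().apply(b2-q))
E
```

```text
pl UL [0.5008 0.0065 0.01  ]
pl LL [ 0.5132 -0.1222  0.01  ]
pl LR [ 0.5824 -0.1163  0.01  ]
far L [ 0.5099 -0.0017  0.09  ]
far R [0.5621 0.003  0.09  ]
near L [ 0.5213 -0.1188  0.09  ]
near R [ 0.5735 -0.1138  0.09  ]
near vtx in [ 0.5458 -0.1085  0.073 ]
near vtx out [ 0.5481 -0.1222  0.073 ]
farout L [0.5084 0.0049 0.094 ]
farout R [0.5595 0.0095 0.094 ]
axle far end top [ 0.4622 -0.0121  0.1964]
[ 0.46495022 -0.04636664  0.2514    ] [ 0.46723046 -0.06987667  0.2514    ]
[ 0.47071031 -0.08676054  0.22734089] [ 0.0407302  -0.00209384 -0.02409053] [ 0.01711031 -0.00194746 -0.02407198]
```

```bash
python3 - <<'E'
from h import *
print(togo([.5425,-.0578,.2274],R.from_euler('xyz',[np.pi,0,1.667])))
E
```

```text
(array([ 2.24,  7.41, -0.01]), array([-0.   ,  0.001, -0.006]))
```

Emit:
apply_moves:
  moves:
    - [[0.5,1.5,0],[0,0,-0.005],0]
    - [[1,3,0],[0,0,-0.005],0]
    - [[1.5,5,0],[0,0,-0.005],0]
    - [[2.2,7,0],[0,0,-0.005],0]
    - [[2.2,7.4,0],[0,0,-0.005],0]
    - [[2.2,7.4,0],[0,0,-0.005],0]
    - [[2.2,7.4,1.5],[0,0,-0.005],0]
    - [[2.2,7.4,3],[0,0,-0.005],0]
    - [[2.2,7.4,5],[0,0,-0.005],0]
    - [[2.2,7.4,5],[0,0,-0.005],0]

```text
time: 6.23
tool_pos: [0.5392, -0.0574, 0.1728]
ee_rot: [-3.132, -0.002, 1.666]
wrist_force: [-0.3, -0.2, -4.5]
width: 0.0076
```

```bash
python3 - <<'E'
from h import *
o=robot.get_obs();print(o['time'],o['tool_pos'],o['ee_rot'],o['width'],o['wrist_force'])
im,c=snap('wrist','w5');np.savez('c5.npz',**c)
s,_=snap('side');crop(s,210,100,330,220,5,'s5')
E
```

```text
6.2333 [ 0.53921368 -0.05740499  0.17279576] [-3.13244993e+00 -2.02810287e-03  1.66641706e+00] 0.007645699166247737 [-0.26194033 -0.21916574 -4.51363953]
```

View pics/w5.png

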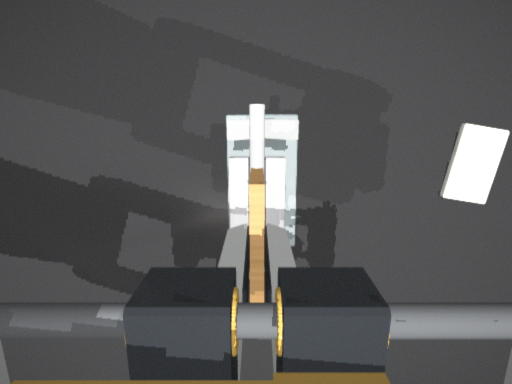

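View pics/s5.png

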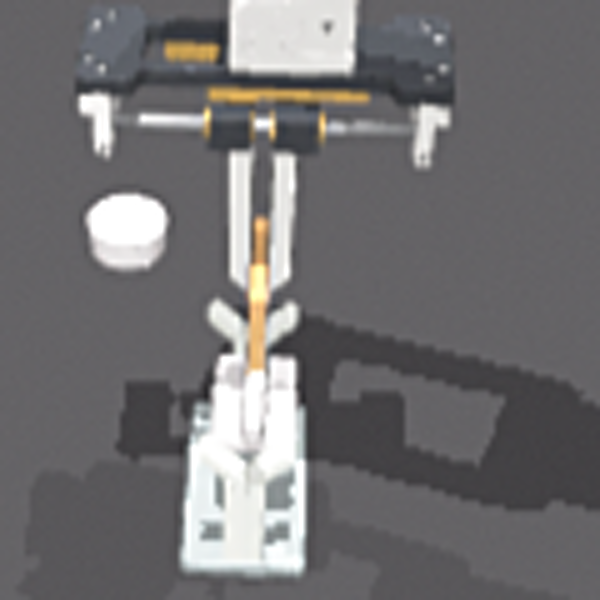

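Emit:
apply_moves:
  moves:
    - [[0,0.1,1],[0,0,0],0]
    - [[0,0.1,2],[0,0,0],0]
    - [[0,0.1,3],[0,0,0],0]
    - [[0,0.1,4],[0,0,0],0]
    - [[0,0.1,5],[0,0,0],0]
    - [[0,0.1,5.5],[0,0,0],0]
    - [[0,0.1,5.5],[0,0,0],0]
    - [[0,0.1,5.5],[0,0,0],0]
    - [[0,0.1,5.5],[0,0,0],0]
    - [[0,0.1,5.5],[0,0,0],0]

```text
time: 7.17
tool_pos: [0.547, -0.0567, 0.1329]
ee_rot: [3.128, 0.003, 1.669]
wrist_force: [-6.8, 3.1, 30.4]
width: 0.0083
```

```bash
python3 - <<'E'
from h import *
o=robot.get_obs();print(o['time'],o['tool_pos'],o['ee_rot'],o['width'],o['wrist_force'])
im,c=snap('wrist','w6');np.savez('c6.npz',**c)
s,_=snap('side');crop(s,210,110,320,220,5,'s6')
E
```

```text
7.1667 [ 0.54702794 -0.05666013  0.13287037] [3.1280787  0.00318765 1.6686645 ] 0.008334061341896478 [-6.79825763  3.05242434 30.39664044]
```

View pics/w6.png

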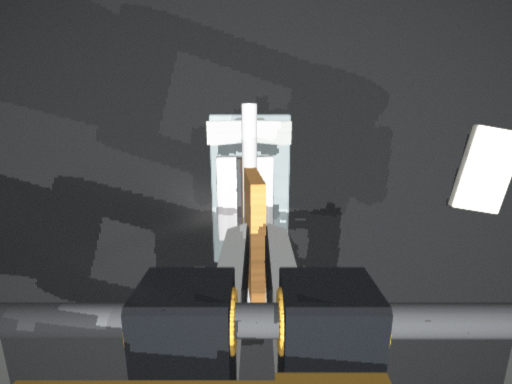

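View pics/s6.png

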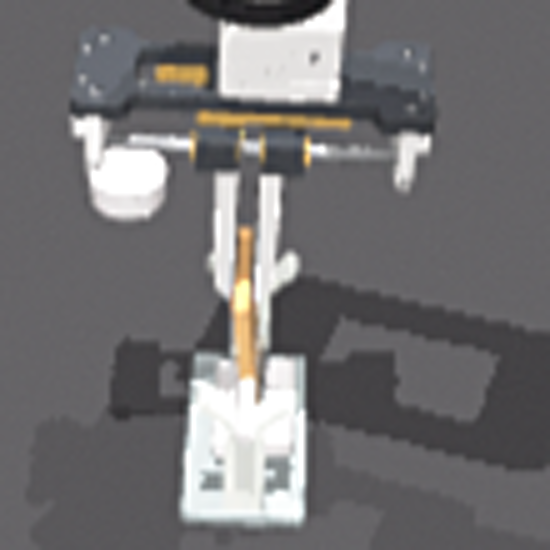

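```bash
python3 - <<'E'
from h import *
o=robot.get_obs();print(o['time'],o['tool_pos'],o['ee_rot'],o['width'],o['wrist_force'],o['wrist_torque'])
c=dict(np.load('c6.npz'));s=optics.get_calibration('side')
crop(cv2.imread('pics/w6.png'),190,90,320,270,3.3,'w6c')
S=lambda x,y:(210+x/5,110+y/5)
E
```

```text
7.2667 [ 0.54703189 -0.05665584  0.132888  ] [3.12797522 0.00319247 1.66866365] 0.008517905723484315 [-7.40661604  3.43513139 30.20485991] [0.46821446 1.56882374 0.05771606]
```

View pics/w6c.png

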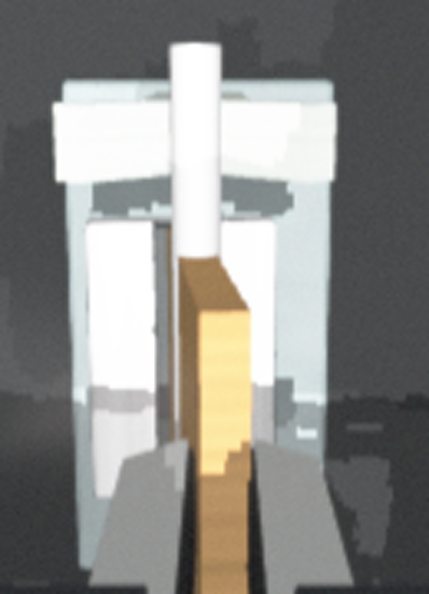

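```bash
python3 - <<'E'
from h import *
from scipy.optimize import least_squares
s=optics.get_calibration('side');c=dict(np.load('c4.npz'))
p=np.array([.47065,-.08676,.22745]);r=R.from_euler('xyz',[-3.1414,.0012,1.6616])
def f(v):
    d,h=v
    # tool z down: axle at +h
    A=p+r.apply([.075+d,-.002,h]);B=p+r.apply([.035+d,-.002,h-.055])
    u=proj(c,[A,B]); return [u[0,1]-104,u[1,1]-184]
print(least_squares(f,[0,.03]).x)
# side, current: intersect ray with plane through tool pos, normal = tool y; near axle end & board top
q=np.array([.547,-.0567,.1329]);rr=R.from_euler('xyz',[3.128,.003,1.6687]);n=rr.apply([0,1,0])
S=lambda x,y:(210+x/5,110+y/5)
for nm,uv in [('axle end near centre',(247,385)),('top near corner',(243,290)),('top far corner',(245,230)),('V near vertex',(243,415))]:
    o,d=ray(s,S(*uv)); print(nm,(o+d*((q-o)@n)/(d@n)).round(4))
yy=np.array([-np.sin(.096),np.cos(.096),0]);xx=np.array([yy[1],-yy[0],0]);C=np.array([.5437,-.0578,.08])
for nm,P in [('seat near',C+.065*yy+[0,0,-.007]),('seat far',C-.065*yy+[0,0,-.007]),('seated axle near end',C+.075*yy),('tip near',C+.065*yy+.021*xx+[0,0,.014]),('tip near-',C+.065*yy-.021*xx+[0,0,.014])]:
    u=proj(s,P)[0]; print(nm,((u-[210,110])*5).round(0))
E
```

```text
[0.00050063 0.05456353]
axle end near centre [0.4484 0.8417 0.8908]
top near corner [ 0.5965 -0.5051 -0.265 ]
top far corner [0.5325 0.073  0.2586]
V near vertex [0.4406 0.9104 0.9635]
seat near [243. 425.]
seat far [251. 272.]
seated axle near end [242. 429.]
tip near [204. 396.]
tip near- [283. 399.]
```

```bash
python3 - <<'E'
from h import *
s,_=snap('side');crop(s,225,140,285,220,10,'s7')
E
```

```text
(no output)
```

View pics/s7.png

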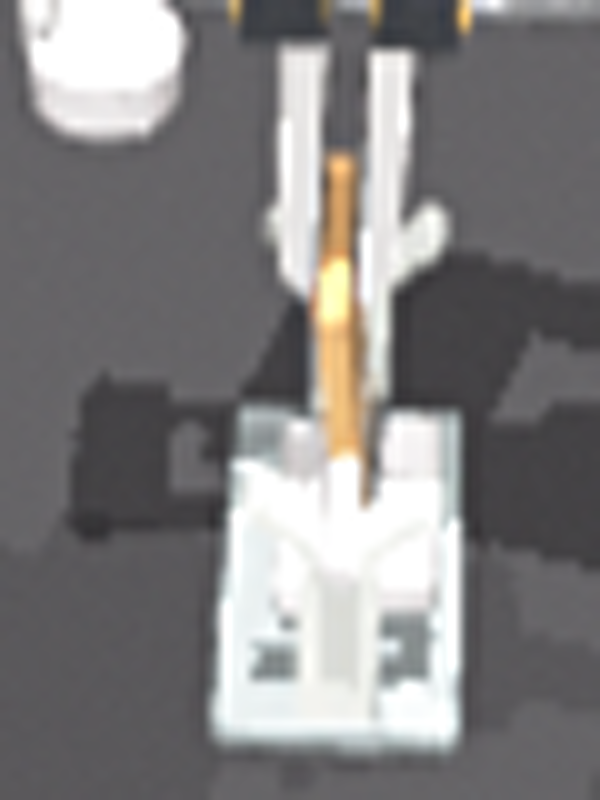

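The fit of the two image rows puts the axle 54.6 mm below the TCP. The board must have slid in the grip at lift-off, so the axle is at about 0.078 m, already in the notches and being pressed down. I'll relieve the push, open the fingers and retreat.

Emit:
apply_moves:
  moves:
    - [[0,0,-0.3],[0,0,0],0]
    - [[0,0,-0.6],[0,0,0],0]
    - [[0,0,-0.9],[0,0,0],0]
    - [[0,0,-0.9],[0,0,0],0]
    - [[0,0,-0.9],[0,0,0],0.15]
    - [[0,0,-0.9],[0,0,0],0.25]
    - [[0,0,-0.9],[0,0,0],0.5]
    - [[0,0,-0.9],[0,0,0],0.7]
    - [[0,0,-0.9],[0,0,0],0.7]
    - [[0,0,-0.9],[0,0,0],0.7]

```text
time: 8.15
tool_pos: [0.5432, -0.0567, 0.1309]
ee_rot: [-3.141, -0.0, 1.668]
wrist_force: [-0.3, -0.0, 1.0]
width: 0.0442
```

Emit:
apply_moves:
  moves:
    - [[0,0,-0.5],[0,0,0],0.7]
    - [[0,0,-2],[0,0,0],0.7]
    - [[0,0,-4],[0,0,0],0.7]
    - [[0,0,-7],[0,0,0],0.9]
    - [[0,0,-10],[0,0,0],1]
    - [[0,0,-12],[0,0,0],1]
    - [[0,0,-12],[0,0,0],1]
    - [[0,0,-12],[0,0,0],1]
    - [[0,0,-12],[0,0,0],1]
    - [[0,0,-12],[0,0,0],1]

```text
time: 8.98
tool_pos: [0.5425, -0.0565, 0.2492]
ee_rot: [-3.138, -0.001, 1.668]
wrist_force: [0.4, 1.5, -0.2]
width: 0.0939
```

```bash
python3 - <<'E'
from h import *
o=robot.get_obs();print(o['time'],o['tool_pos'],o['ee_rot'],o['width'],o['wrist_force'])
im,c=snap('wrist','w8');np.savez('c8.npz',**c)
s,_=snap('side');crop(s,220,120,290,220,7,'s8');t,_=snap('top','t8');crop(t,260,160,350,220,7,'t8c');crop(im,190,90,330,290,3,'w8c')
E
```

```text
8.9833 [ 0.54249851 -0.05654721  0.24921918] [-3.13786956e+00 -1.05584633e-03  1.66776232e+00] 0.0939241517244791 [ 0.35489253  1.52667652 -0.21276715]
```

View pics/w8c.png

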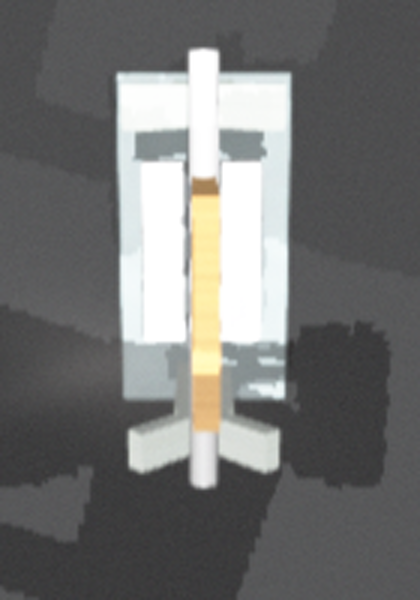

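View pics/s8.png

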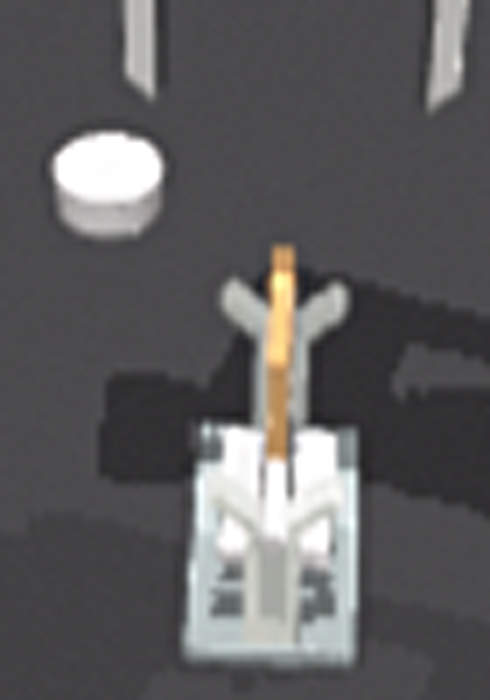

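The axle sits in both V's with the board upright. In the wrist crop the axle runs (203,50)–(203,487), the post arms are symmetric about it, and the foot shows equally on both sides. Next I'll measure the seating and the board-top reference.

```bash
python3 - <<'E'
from h import *
c=dict(np.load('c8.npz'))
W=lambda x,y:(190+x/3,90+y/3)
a=onz(c,W(204,50),.08);b=onz(c,W(203,487),.08);print('axle',a,b,(a+b)/2,np.linalg.norm(a-b),np.degrees(np.arctan2(*(a-b)[[1,0]])))
p=onz(c,W(205,193),.135);q=onz(c,W(206.5,375),.135);print('top',p,q,(p+q)/2,np.linalg.norm(p-q))
for n,x in [('nL',(130,452)),('nR',(280,452))]: print(n,onz(c,W(*x),.09))
print(onz(c,W(205,105),.075))
print(togo([.42,.28,.26],R.from_euler('xyz',[np.pi,0,1.571])))
E
```

```text
axle [0.53412197 0.01797718 0.08      ] [ 0.54867105 -0.13401613  0.08      ] [ 0.54139651 -0.05801947  0.08      ] 0.1526880579060301 95.46779934583748
top [ 0.5382021  -0.02104243  0.135     ] [ 0.54387008 -0.07417239  0.135     ] [ 0.54103609 -0.04760741  0.135     ] 0.05343143607296633
nL [ 0.52171675 -0.11899643  0.09      ]
nR [ 0.57357438 -0.11388551  0.09      ]
[5.36179780e-01 4.39805121e-04 7.50000000e-02]
(array([34.69, -8.96, -0.97]), array([-0.003, -0.001,  0.097]))
```

Emit:
apply_moves:
  moves:
    - [[3.5,-0.9,0],[0,0,0.01],1]
    - [[7,-1.8,0],[0,0,0.02],1]
    - [[10.5,-2.7,0],[0,0,0.03],1]
    - [[14,-3.6,0],[0,0,0.04],1]
    - [[17.5,-4.5,0],[0,0,0.05],1]
    - [[21,-5.4,0],[0,0,0.06],1]
    - [[24.5,-6.3,0],[0,0,0.07],1]
    - [[28,-7.2,0],[0,0,0.08],1]
    - [[31.5,-8.1,0],[0,0,0.09],1]
    - [[34.7,-9,0],[0,0,0.097],1]

```text
time: 9.97
tool_pos: [0.4189, 0.2816, 0.2507]
ee_rot: [-3.141, 0.0, 1.571]
wrist_force: [0.5, 0.2, 0.6]
width: 0.0938
```

Emit:
apply_moves:
  moves:
    - [[0,0,0],[0,0,0],1]
    - [[0,0,0],[0,0,0],1]
    - [[0,0,0],[0,0,0],1]
    - [[0,0,0],[0,0,0],1]
    - [[0,0,0],[0,0,0],1]
    - [[0,0,0],[0,0,0],1]
    - [[0,0,0],[0,0,0],1]
    - [[0,0,0],[0,0,0],1]
    - [[0,0,0],[0,0,0],1]
    - [[0,0,0],[0,0,0],1]

```text
time: 10.8
tool_pos: [0.4203, 0.2798, 0.2515]
ee_rot: [3.142, 0.0, 1.57]
wrist_force: [-0.7, 0.7, -0.4]
width: 0.094
```

```bash
python3 - <<'E'
from h import *
o=robot.get_obs();print(o['time'],o['tool_pos'],o['ee_rot'],o['width'],o['wrist_force'])
im,c=snap('wrist','w9');np.savez('c9.npz',**c);crop(im,180,100,340,280,3.3,'w9c')
s,_=snap('side');crop(s,220,120,290,220,7,'s9')
E
```

```text
10.8 [0.42026531 0.27975511 0.25147018] [3.14154605e+00 3.26495084e-05 1.57042648e+00] 0.09397948635708335 [-0.71797404  0.70922084 -0.36893481]
```

View pics/w9.png

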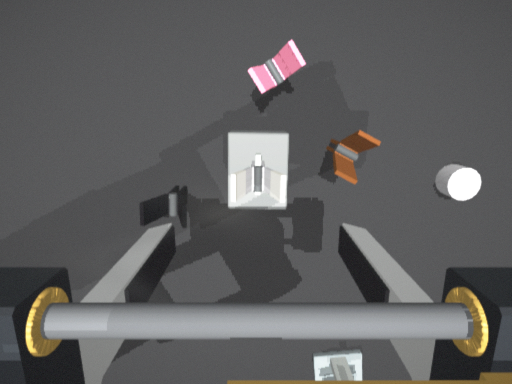

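View pics/w9c.png

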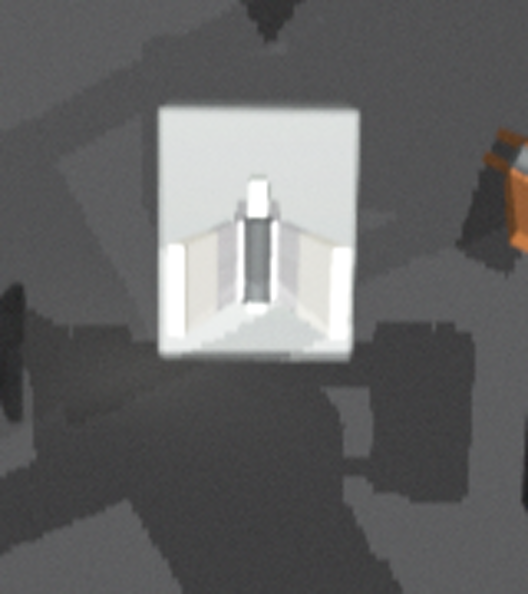

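View pics/s9.png

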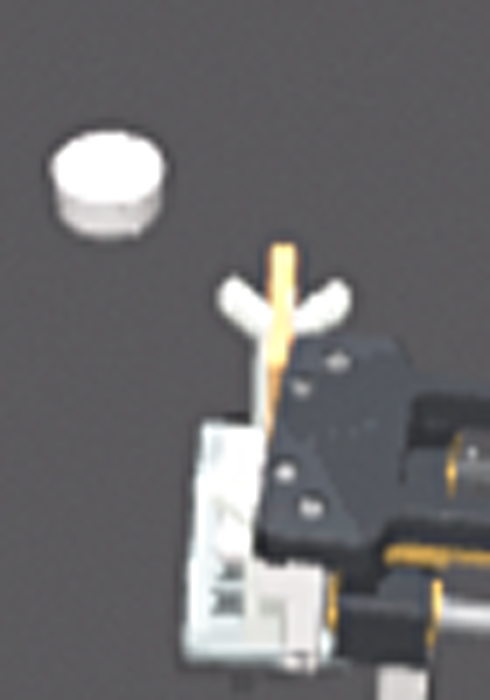

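The wrist crop shows the clip's white handle tops at (176,243–337) and (341,247–340), with the pivot at (258,217–302). The parking block is nearly square to the image.

```bash
python3 - <<'E'
from h import *
c=dict(np.load('c9.npz'));W=lambda x,y:(180+x/3.3,100+y/3.3)
q,r=tool()
for n,x,z in [('hL far',(176,243),.127),('hL near',(176,337),.127),('hR far',(341,247),.127),('hR near',(341,340),.127),('pivot far',(258,217),.089),('pivot near',(257,302),.089),('block',(160,108),.04),('block',(358,108),.04)]:
    p=onz(c,W(*x),z);print(n,p.round(4),r.inv().apply(p-q).round(4))
E
```

```text
hL far [0.3978 0.2968 0.127 ] [ 0.0169 -0.0223  0.1245]
hL near [0.3974 0.2707 0.127 ] [-0.0092 -0.0228  0.1245]
hR far [0.442  0.2957 0.127 ] [0.0158 0.0219 0.1245]
hR near [0.4425 0.2698 0.127 ] [-0.0101  0.0224  0.1245]
pivot far [0.42   0.2976 0.089 ] [ 0.0176 -0.0002  0.1625]
pivot near [0.4197 0.2712 0.089 ] [-0.0087 -0.0005  0.1625]
block [0.3871 0.3267 0.04  ] [ 0.0468 -0.0331  0.2115]
block [0.454  0.3266 0.04  ] [0.0467 0.0338 0.2115]
```

Emit:
apply_moves:
  moves:
    - [[0.3,0.1,3],[0,0,0],1]
    - [[0.3,0.1,6],[0,0,0],1]
    - [[0.3,0.1,9],[0,0,0],1]
    - [[0.3,0.1,11.5],[0,0,0],1]
    - [[0.3,0.1,13.6],[0,0,0],1]
    - [[0.3,0.1,13.6],[0,0,0],1]
    - [[0.3,0.1,13.6],[0,0,0],1]
    - [[0.3,0.1,13.6],[0,0,0],1]
    - [[0.3,0.1,13.6],[0,0,0],0.7]
    - [[0.3,0.1,13.6],[0,0,0],0.62]

```text
time: 11.73
tool_pos: [0.4223, 0.2836, 0.1176]
ee_rot: [3.138, -0.002, 1.571]
wrist_force: [0.5, 0.1, -0.5]
width: 0.0842
```

```bash
python3 - <<'E'
from h import *
o=robot.get_obs();print(o['time'],o['tool_pos'],o['ee_rot'],o['width'],o['wrist_force'])
im,c=snap('wrist','w10');s,_=snap('side');crop(s,225,220,365,340,5,'s10')
E
```

```text
11.7333 [0.42233832 0.2835564  0.1176208 ] [ 3.13801352e+00 -1.76011097e-03  1.57083729e+00] 0.0842208015727427 [ 0.54673201  0.0971755  -0.54173426]
```

View pics/w10.png

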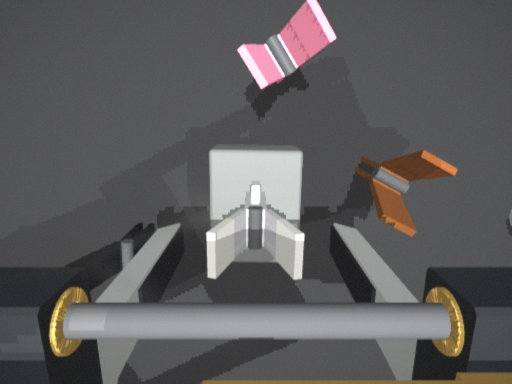

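View pics/s10.png

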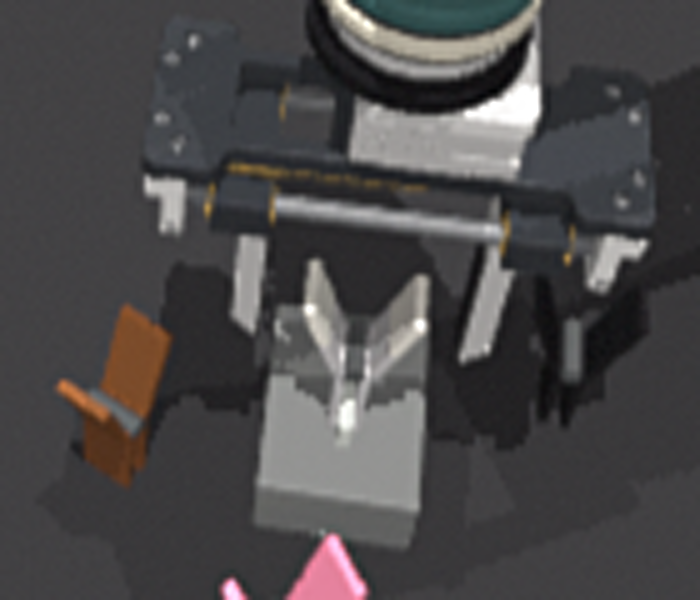

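Emit:
apply_moves:
  moves:
    - [[0,0,0],[0,0,0],0.5]
    - [[0,0,0],[0,0,0],0.4]
    - [[0,0,0],[0,0,0],0.3]
    - [[0,0,0],[0,0,0],0.2]
    - [[0,0,0],[0,0,0],0.1]
    - [[0,0,0],[0,0,0],0]
    - [[0,0,0],[0,0,0],0]
    - [[0,0,0],[0,0,0],0]
    - [[0,0,0],[0,0,0],0]
    - [[0,0,0],[0,0,0],0]

```text
time: 12.67
tool_pos: [0.4218, 0.2834, 0.117]
ee_rot: [3.14, -0.002, 1.571]
wrist_force: [0.5, -1.2, 6.1]
width: 0.0179
```

```bash
python3 - <<'E'
from h import *
o=robot.get_obs();print(o['time'],o['tool_pos'],o['ee_rot'],o['width'],o['wrist_force'])
im,c=snap('wrist','w11');s,_=snap('side');crop(s,225,220,365,340,5,'s11')
E
```

```text
12.6667 [0.42180445 0.28344595 0.11699558] [ 3.13963239e+00 -1.51258814e-03  1.57072922e+00] 0.017940065089249856 [ 0.46446969 -1.17738069  6.13632507]
```

View pics/w11.png

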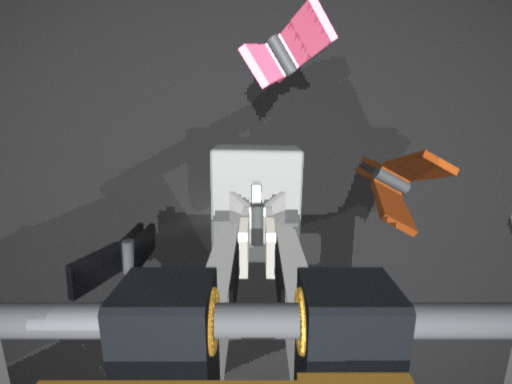

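View pics/s11.png

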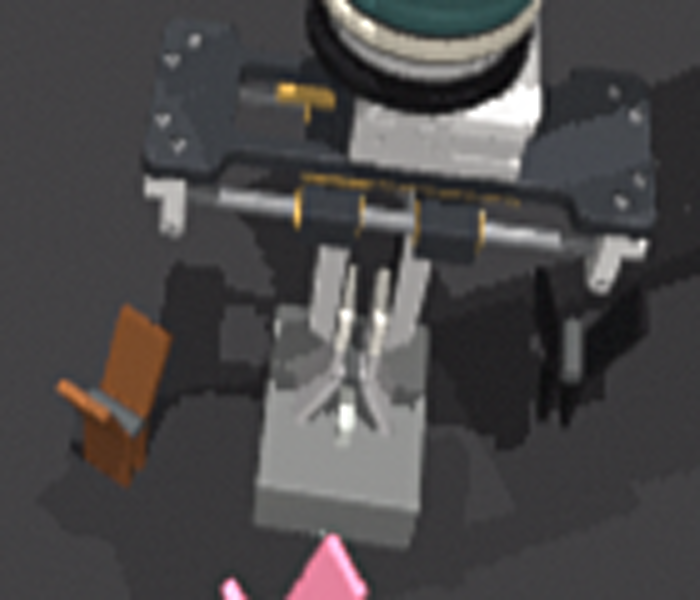

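The width is 17.9 mm, so the clip is squeezed to its stop with the jaws spread around the tongue. Now I'll lift.

Emit:
apply_moves:
  moves:
    - [[0,0,0],[0,0,0],0]
    - [[0,0,-0.5],[0,0,0],0]
    - [[0,0,-1.5],[0,0,0],0]
    - [[0,0,-3],[0,0,0],0]
    - [[0,0,-5],[0,0,0],0]
    - [[0,0,-7.5],[0,0,0],0]
    - [[0,0,-10],[0,0,0],0]
    - [[0,0,-13],[0,0,0],0]
    - [[0,0,-15],[0,0,0],0]
    - [[0,0,-15],[0,0,0],0]

```text
time: 13.6
tool_pos: [0.4225, 0.2838, 0.2709]
ee_rot: [3.134, -0.004, 1.571]
wrist_force: [-0.0, 0.4, 0.1]
width: 0.0176
```

Emit:
apply_moves:
  moves:
    - [[0,0,0],[0,0,0],0]
    - [[0,0,0],[0,0,0],0]
    - [[0,0,0],[0,0,0],0]
    - [[0,0,0],[0,0,0],0]
    - [[0,0,0],[0,0,0],0]
    - [[0,0,0],[0,0,0],0]
    - [[0,0,0],[0,0,0],0]
    - [[0,0,0],[0,0,0],0]
    - [[0,0,0],[0,0,0],0]
    - [[0,0,0],[0,0,0],0]

```text
time: 14.43
tool_pos: [0.4212, 0.2829, 0.2655]
ee_rot: [3.141, 0.0, 1.571]
wrist_force: [0.6, 0.0, -1.6]
width: 0.0174
```

```bash
python3 - <<'E'
from h import *
o=robot.get_obs();print(o['time'],o['tool_pos'],o['ee_rot'],o['width'],o['wrist_force'])
im,c=snap('wrist','w12');np.savez('c12.npz',**c);crop(im,190,150,330,300,4,'w12c')
s,_=snap('side');crop(s,225,180,385,340,4,'s12');crop(s,220,120,290,220,7,'s12h')
print(togo([.5432,-.058,.265],R.from_euler('xyz',[np.pi,0,1.667])))
E
```

```text
14.4333 [0.42118686 0.28294006 0.26550247] [3.14141431e+00 2.67819673e-05 1.57083115e+00] 0.017371645692082834 [ 0.62148185  0.04013046 -1.5725986 ]
(array([-34.09,  12.2 ,   0.05]), array([ 0.   ,  0.   , -0.096]))
```

View pics/w12c.png

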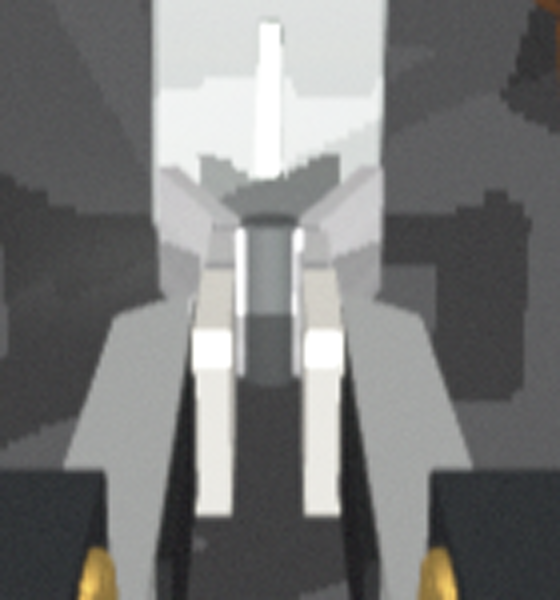

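View pics/s12.png

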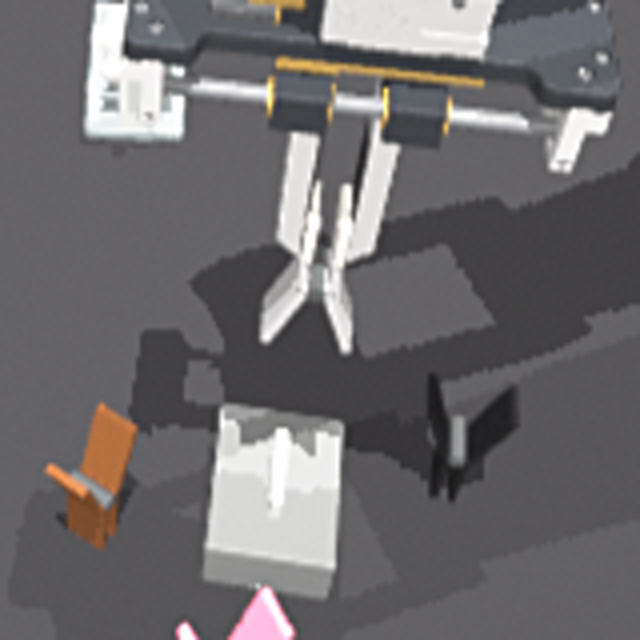

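View pics/s12h.png

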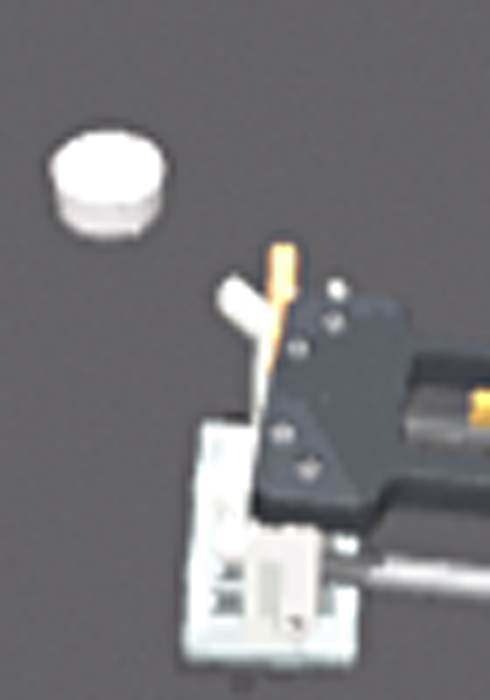

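```bash
python3 - <<'E'
from h import *
s=optics.get_calibration('side')
S=lambda x,y:(225+x/4,180+y/4)
for n,uv in [('jawL',(265,340)),('jawR',(348,352)),('hL',(320,183)),('hR',(348,187)),('pivot',(315,295)),('fingertipL',(290,258)),('fingertipR',(365,260))]:
    o,d=ray(s,S(*uv)); y=.295 if 'f' not in n else .291
    print(n,(o+d*(y-o[1])/d[1]).round(4))
E
```

```text
jawL [0.44   0.295  0.1842]
jawR [0.4011 0.295  0.1831]
hL [0.4281 0.295  0.2995]
hR [0.4166 0.295  0.2991]
pivot [0.4212 0.295  0.2236]
fingertipL [0.4346 0.291  0.2428]
fingertipR [0.4024 0.291  0.2479]
```

Emit:
apply_moves:
  moves:
    - [[-2,0.7,0],[0,0,0],0]
    - [[-5,1.8,0],[0,0,-0.01],0]
    - [[-9,3.2,0],[0,0,-0.03],0]
    - [[-13,4.7,0],[0,0,-0.05],0]
    - [[-17,6.1,0],[0,0,-0.06],0]
    - [[-21,7.5,0],[0,0,-0.07],0]
    - [[-25,8.9,0],[0,0,-0.08],0]
    - [[-29,10.4,0],[0,0,-0.09],0]
    - [[-32,11.5,0],[0,0,-0.096],0]
    - [[-34.1,12.2,0],[0,0,-0.096],0]

```text
time: 15.37
tool_pos: [0.5439, -0.0619, 0.2651]
ee_rot: [-3.141, 0.001, 1.664]
wrist_force: [0.4, 0.3, -0.6]
width: 0.0177
```

Emit:
apply_moves:
  moves:
    - [[0,0,0],[0,0,0],0]
    - [[0,0,0],[0,0,0],0]
    - [[0,0,0],[0,0,0],0]
    - [[0,0,0],[0,0,0],0]
    - [[0,0,0],[0,0,0],0]
    - [[0,0,0],[0,0,0],0]
    - [[0,0,0],[0,0,0],0]
    - [[0,0,0],[0,0,0],0]
    - [[0,0,0],[0,0,0],0]
    - [[0,0,0],[0,0,0],0]

```text
time: 16.2
tool_pos: [0.5431, -0.0579, 0.2655]
ee_rot: [3.142, 0.0, 1.667]
wrist_force: [0.8, 0.2, -0.9]
width: 0.0178
```

```bash
python3 - <<'E'
from h import *
o=robot.get_obs();print(o['time'],o['tool_pos'],o['ee_rot'],o['width'],o['wrist_force'])
im,c=snap('wrist','w13');np.savez('c13.npz',**c);crop(im,190,90,330,290,3,'w13c')
s,_=snap('side','s13');crop(s,210,90,320,220,5,'s13c')
t,_=snap('top','t13');crop(t,250,150,360,230,6,'t13c')
E
```

```text
16.2 [ 0.5431217  -0.05790103  0.26550102] [3.14156042e+00 1.11370877e-04 1.66703888e+00] 0.017829612249010553 [ 0.8187695   0.20208149 -0.86052322]
```

View pics/w13c.png

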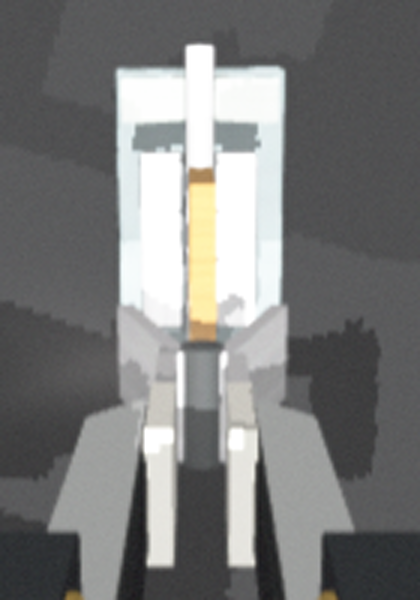

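View pics/s13c.png

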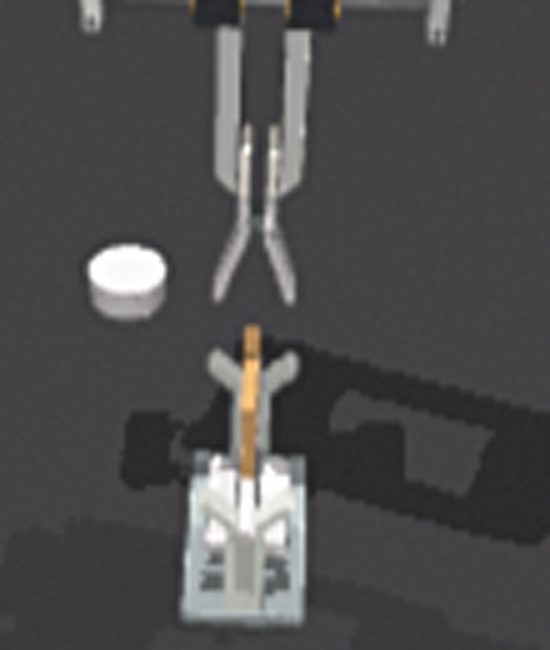

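```bash
python3 - <<'E'
from h import *
s=optics.get_calibration('side');S=lambda x,y:(210+x/5,90+y/5)
yy=np.array([-np.sin(.096),np.cos(.096),0]);C=np.array([.5435,-.058,0])
def at(uv,v):
    o,d=ray(s,S(*uv));P=C+v*yy; return (o+d*((P-o)@yy)/(d@yy)).round(4)
for n,uv,v in [('tipL',(217,302),.012),('tipR',(292,304),.012),('pivot',(257,225),.012),('htop',(247,126),.0),('btop far',(252,327),-.035),('btop near',(250,383),.035),('ftipL',(235,193),.008),('ftipR',(285,195),.008)]: print(n,at(uv,v))
E
```

```text
tipL [ 0.5607 -0.0443  0.1825]
tipR [ 0.5219 -0.048   0.1832]
pivot [ 0.5415 -0.0461  0.2314]
htop [ 0.5494 -0.0574  0.2803]
btop far [ 0.547  -0.0928  0.1303]
btop near [ 0.5396 -0.0232  0.1481]
ftipL [ 0.5534 -0.049   0.247 ]
ftipR [ 0.5287 -0.0514  0.2471]
```

Emit:
apply_moves:
  moves:
    - [[0,0.1,0.5],[0,0,0],0]
    - [[0,0.1,1.2],[0,0,0],0]
    - [[0,0.1,2],[0,0,0],0]
    - [[0,0.1,2.8],[0,0,0],0]
    - [[0,0.1,3.6],[0,0,0],0]
    - [[0,0.1,4],[0,0,0],0]
    - [[0,0.1,4],[0,0,0],0]
    - [[0,0.1,4],[0,0,0],0]
    - [[0,0.1,4],[0,0,0],0]
    - [[0,0.1,4],[0,0,0],0]

```text
time: 17.18
tool_pos: [0.5445, -0.058, 0.2262]
ee_rot: [3.14, 0.0, 1.667]
wrist_force: [0.1, -0.0, -0.6]
width: 0.0177
```

```bash
python3 - <<'E'
from h import *
o=robot.get_obs();print(o['time'],o['tool_pos'],o['ee_rot'],o['width'],o['wrist_force'])
im,c=snap('wrist','w14');crop(im,190,90,330,290,3,'w14c')
s,_=snap('side','s14');crop(s,220,110,300,220,6,'s14c')
E
```

```text
17.1833 [ 0.5444771  -0.05803686  0.22617261] [3.14031442e+00 4.69341394e-04 1.66678023e+00] 0.017726133415300785 [ 0.05558016 -0.04985059 -0.60156757]
```

View pics/w14c.png

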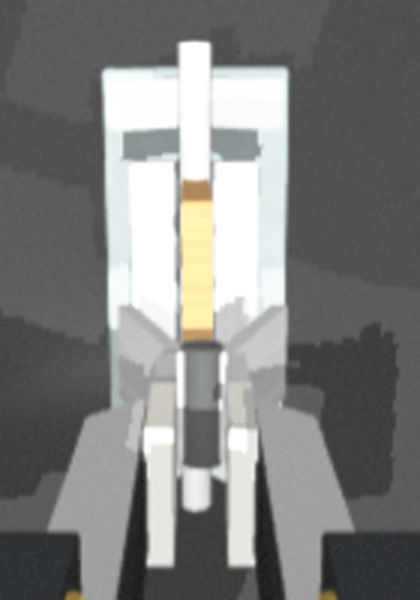

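View pics/s14c.png

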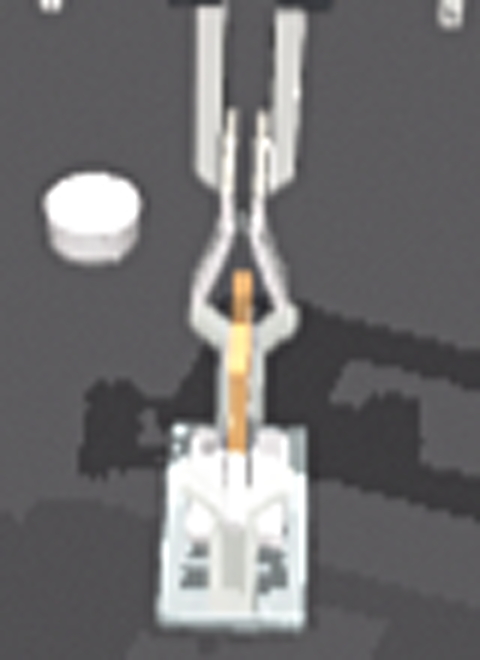

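Emit:
apply_moves:
  moves:
    - [[0,-0.05,0.4],[0,0,0],0]
    - [[0,-0.05,0.9],[0,0,0],0]
    - [[0,-0.05,1.4],[0,0,0],0]
    - [[0,-0.05,1.9],[0,0,0],0]
    - [[0,-0.05,2.3],[0,0,0],0]
    - [[0,-0.05,2.3],[0,0,0],0]
    - [[0,-0.05,2.3],[0,0,0],0]
    - [[0,-0.05,2.3],[0,0,0],0]
    - [[0,-0.05,2.3],[0,0,0],0]
    - [[0,-0.05,2.3],[0,0,0],0]

```text
time: 18.12
tool_pos: [0.5439, -0.0581, 0.2029]
ee_rot: [3.141, 0.0, 1.667]
wrist_force: [0.5, -0.4, -0.4]
width: 0.0173
```

```bash
python3 - <<'E'
from h import *
o=robot.get_obs();print(o['time'],o['tool_pos'],o['ee_rot'],o['width'],o['wrist_force'])
im,c=snap('wrist','w15');crop(im,190,90,330,290,3,'w15c')
s,_=snap('side','s15');crop(s,220,110,300,220,6,'s15c');t,_=snap('top','t15')
S=lambda x,y:(220+x/6,110+y/6)
E
```

```text
18.1167 [ 0.54385517 -0.05806976  0.20287492] [3.14084019e+00 3.07812500e-04 1.66676070e+00] 0.017347443409688548 [ 0.45325313 -0.44616088 -0.40273547]
```

View pics/w15c.png

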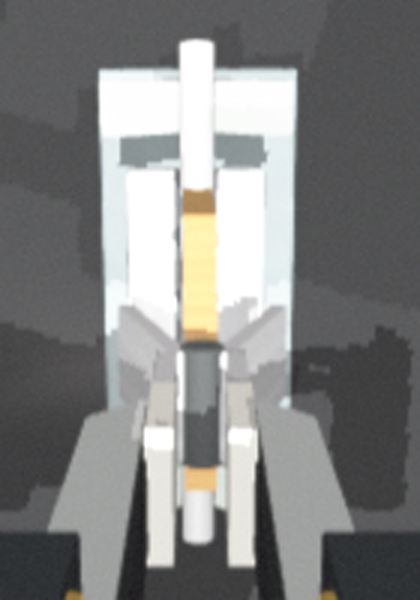

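View pics/s15c.png

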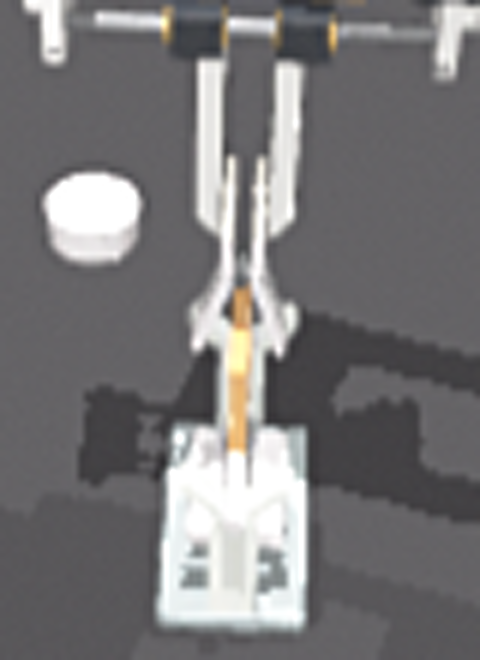

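View pics/t15.png

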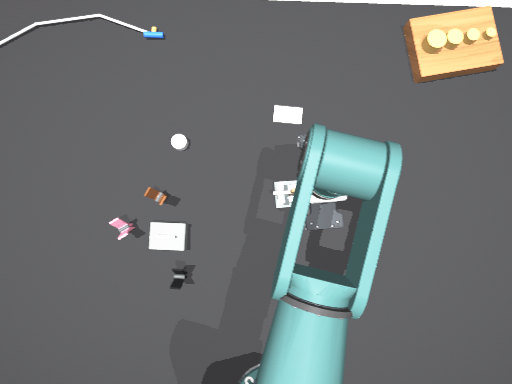

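Emit:
apply_moves:
  moves:
    - [[0,-0.05,-0.1],[0,0,0],0]
    - [[0,-0.1,-0.2],[0,0,0],0]
    - [[0,-0.1,-0.2],[0,0,0],0]
    - [[0,-0.1,-0.2],[0,0,0],0]
    - [[0,-0.1,-0.2],[0,0,0],0]
    - [[0,-0.1,-0.2],[0,0,0],0]
    - [[0,-0.1,-0.2],[0,0,0],0]
    - [[0,-0.1,-0.2],[0,0,0],0]
    - [[0,-0.1,-0.2],[0,0,0],0]
    - [[0,-0.1,-0.2],[0,0,0],0]

```text
time: 19.1
tool_pos: [0.5427, -0.0581, 0.2045]
ee_rot: [3.142, 0.0, 1.667]
wrist_force: [-1.3, -0.4, -0.7]
width: 0.0177
```

```bash
python3 - <<'E'
from h import *
o=robot.get_obs();print(o['time'],o['tool_pos'],o['ee_rot'],o['width'],o['wrist_force'],o['qvel'].round(4))
im,c=snap('wrist','w16');crop(im,190,90,330,290,3,'w16c')
s,_=snap('side','s16');crop(s,230,120,290,190,8,'s16c')
E
```

```text
19.1 [ 0.54266295 -0.0581113   0.20447394] [3.14158437e+00 7.11911452e-05 1.66678976e+00] 0.017690691071970417 [-1.32529574 -0.38175692 -0.71971871] [ 0.0011  0.0004 -0.0004  0.0012  0.0015 -0.0008]
```

View pics/w16c.png

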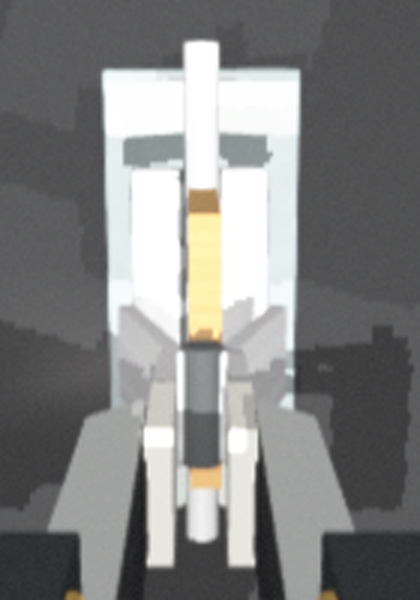

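View pics/s16c.png

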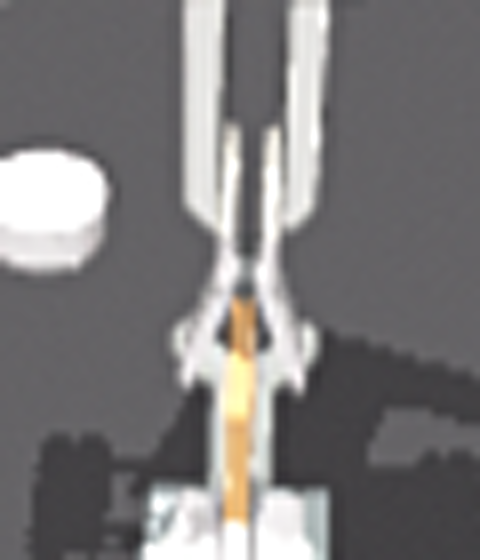

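```bash
python3 -c "
from bench import job
print(job.close_job())"
```

```text
the job is handed in; nothing more can be done
None
```

The job is handed in at about 19 s: the board sample hangs in the cradle, and the clip is held squeezed wide open over the middle of its top edge. No verdict was reported, so the state below rests on my own last checks.

- **Sample:** With the fingers off it, I measured the axle centre at (0.541, -0.058) m, taking its height as the seated 0.080 m. That is within about 1 mm of the notch midpoint I had measured, and parallel to the notches. The board looked upright in the side view.
- **Clip:** The fingers are 17.7 mm apart, which puts the clip at its stop. The last side view shows one jaw on each side of the board, centred to about 1 mm. I estimate the tips are about 16 mm below the top edge. The wrist force is about 1.5 N, with no sign of contact.
- **Bystanders:** The weights and the tile were never touched. In the last overall view the tile and one weight are where they started; the arm hides the other weight from above, but the side view shows it standing.

**What did not go as planned:**
- The first lift began before the fingers had fully closed, so the board ended up gripped about 24 mm nearer its top edge than intended. As a result the axle was pressed into the notches with about 30 N (limit 40 N for the arm or gripper body). I eased that off before letting go.
- The wrist camera read about 2 mm low across the board, and the side view's heights were off by about 4–6 mm. I allowed for both, so the tip depth is uncertain by several millimetres.

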